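# Rap the cast pot feet out of the turn-over mould

### The arm

A 6-joint arm with a two-finger parallel gripper is mounted at the origin on the work surface. World frame = base frame: x ahead of the robot, y to its left, z up, the work surface at z = 0. Lengths are in mm, angles in degrees, forces in N, time in s.
With the tool pointing down it reaches from about 350 to 850 mm from the base axis. Payload 8.1 kg.
Tool frame: the origin (TCP) lies at the very end of the fingers, on their centre line; the grasp point (between the pads) lies 19 mm behind it; z points along the fingers, y is the direction in which the jaws open and shut (so a half turn about z gives the same grasp; the last joint's range is limited). The gripper opens to 85 mm and grips with 20 to 120 N. Pads are 22 mm wide; open, the fingers measure 114 mm over their backs; the gripper's body (76 mm by 85 mm) begins 54 mm behind the grasp point. The pads swing forward as they close: fully open they stand 13 mm farther back than shut.
Start: joints at [-80.008, 7.471, 85.268, -0, 87.261, -4.893], TCP at [154.153, -579.864, 231.292] pointing down, gripper open.
Joint ranges: [-169.43, 169.43], [-51.17, 129.36], [1.28, 143.12], [-76.62, 256.62], [0, 156.53], [-152.29, 152.29]. Speed limits (degrees/s): [136.94, 136.94, 159.86, 180, 180, 180].

### API

Orientations are given as [roll, pitch, yaw] about the fixed x, y, z axes, in that order (R = Rz(yaw) Ry(pitch) Rx(roll)).
In Python, from bench import r gives the robot as it stands.
- The arm moves only by the shell command python3 -m jog 'ROWS' [OPENING] [FORCE]. ROWS is JSON, a list of rows, each a list of 6 numbers: the shift along the tool's x, y, z normalised to -1 to 1, where 1 is 0.25 m, then the turn, a rotation vector about the tool's x, y, z normalised to -1 to 1, where 1 is pi rad. In form: [[x, y, z, ax, ay, az], ...]. A call has 1 to 10 rows; each row is the pose to reach, as a shift and turn from the pose commanded when the call began, along the tool's axes at that moment, turning the shorter way round; what a row does not reach only later rows make up. A row lasts 1/10 s, in which the tool goes at most 50 mm and 8.59 degrees, less where a joint would pass 70% of its speed; a pose out of reach is approached as far as the arm can. A call with a number of a shift or a turn outside -1 to 1 is refused whole. A call with a gripper value outside its range is refused whole. OPENING is the opening, from 0 (shut) to 1 (fully open), set as the call begins (- or left out, the last holds). The fingers move at their own pace and stop on an object; FORCE is the grip in N (left out, the last holds). Time passes only in rows, so rows that repeat a pose let the fingers close. It gives the time, the measured TCP pose, the force and the opening at its end, in the units of the state.
- r.sense(): the state, without advancing time (a new reading comes with each control period).
- r.snapshot(name): name is "side" or "top" or "wrist"; returns a dict with "pixels" (400x640x3 uint8, red, green, blue), "intrinsics" (3x3 intrinsics, pixels), "extrinsics" (4x4, takes a point from camera to world coordinates). Camera axes: x right, y down, z forward; pixel columns grow to the right and rows downward; lengths in mm; the calibration is good to about 2 mm. A picture is of the moment at which its call begins. There is no depth.
- r.hand_in(): hands the job in, once; it reports no verdict.
The state is a dict: "time": time; "joint_pos": joint angles; "qd": joint speeds; "joint_efforts": joint torques, N m; "tool_pos": TCP position; "tcp_rot": TCP orientation; "ft_force": force on the tool from outside, world axes, zero at the start; "wrist_torque": the same for the moment, N m; "finger_gap": finger opening in mm.
Only numpy, scipy, OpenCV 4.12 (cv2) and the standard library are available. Lean on these libraries where they do the work, as an engineer would, in place of code of your own. Each camera call takes 0.05 s, during which the arm holds its last target.

### The job

Slide the bamboo tray under the place where the hinged mould lands, then swing the mould over upside down and rap its legs on the counter until all three concrete pot feet drop into the tray. Then swing the empty mould back face up and leave the feet in the tray, which stays flat on the counter. Never let the mould crash over from upright, do not pull at the feet with the gripper, and leave the other things on the bench alone.

Things in the scene. Friction and masses are not known exactly. Their poses are not given: they have to be found in the camera images.
- base: Turn-over casting mould, fixed part: plywood board, 310 (x) x 200 (y) x 16 mm, from y = -50 to +150 mm. Origin on the counter under the middle of the hinge; +x along the hinge, +y towards the side where the mould lies at the start, -y the side it lands on. Hinge posts at x = +-145 mm, 16 mm wide, 74 mm tall. The board's straight edge at y = -50 mm is a stop to push the tray against.
- hinge (a point): Middle of the hinge rod (10 mm thick), 60 mm above the counter at the base's x = y = 0; axes as the base.
- mould (a joint): Angle of the hinged mould about the hinge: 0 = face up, cavities open upwards, at the base's +y side; pi = upside down at the -y side with its two legs standing on the counter. It turns easily; the mould (0.4 kg plus feet) falls if let go anywhere between the two ends, so lifting its bar some 30 mm and dropping it raps it on the counter.
- bar (a point): Middle of the mould's handle bar: a wooden sleeve, 18 mm thick, 120 mm long (along the base's x), turning freely on a steel rod, 190 mm from the hinge axis, 6 mm behind the open face: 54 mm above the counter face up, 66 mm upside down, 250 mm upright. 35 mm free between sleeve and mould block. Pinched from above, it turns in the grip as the mould swings. Axes turn with the mould.
- row (a point): Middle of the row of three square cavities, on the mould's open face (level with the hinge axis), 115 mm from the hinge axis; cavities at 52 mm spacing along x. The wooden block is 166 mm long (x), 62 mm wide, 28 mm deep behind this face, with two side arms at x = +-122 mm, 12 mm wide, running from the hinge to the bar.
- leg_tip (a point): Tip of the leg at x = +122 mm (its twin is at -122 mm): 18 mm thick, 60 mm long, 155 mm from the hinge, standing out of the open face. They point up when face up; upside down they stand on the counter, one beyond either end of the tray's place.
- lips (a point): On the rubber lips: two stiff strips per cavity, 24 x 13.5 mm, lapping 5 mm over opposite edges of the foot. They carry the feet when upside down; a rap bends them open and they stay bent. One or two 30 mm drops at the bar usually free the feet; lighter raps add up.
- landing (a point): Point on the counter under the middle of the row when the mould is upside down (base x = 0, y = -115 mm). With the tray centred here, long side along the base's x and against the board's edge, the legs clear its ends by 13 mm each.
- tray: Bamboo tray, open box 200 (x) x 130 (y) x 24 mm high, walls and floor 6 mm thick, 0.4 kg, loose on the counter. Origin: centre of its underside. It slides easily when a wall is pushed from outside or from inside.
- foot0_center (a point): Centre of cast concrete pot foot 0: stepped square block, 40 x 40 mm (34 x 34 mm at its narrow end), 22 mm high, about 65 g, cast in cavity 0 of the row (base x = -52 mm), wide end at the open face.
- foot1_center (a point): Centre of cast concrete pot foot 1: stepped square block, 40 x 40 mm (34 x 34 mm at its narrow end), 22 mm high, about 65 g, cast in cavity 1 of the row (base x = 0 mm), wide end at the open face.
- foot2_center (a point): Centre of cast concrete pot foot 2: stepped square block, 40 x 40 mm (34 x 34 mm at its narrow end), 22 mm high, about 65 g, cast in cavity 2 of the row (base x = 52 mm), wide end at the open face.
- spray_bottle: Bystander: yellow plastic spray bottle, 76 mm across, 192 mm tall, standing. Origin: centre of its underside.
- pot: Bystander: terracotta pot, 112 mm across, 100 mm tall, standing open end up. Origin: centre of its underside.
- rake: Bystander: steel three-tine hand rake with a wooden handle, 240 mm long, 70 mm wide, lying along its x axis. Origin: centre of its underside.
- seed_tin: Bystander: plain metal tin, 68 mm across, 85 mm tall. Origin: centre of its underside.
- dibber: Bystander: dark wooden dibber (planting stick), 200 mm long, 32 mm thick, lying along its x axis. Origin: centre of its underside.
- small_pot: Bystander: small terracotta pot, 80 mm across, 68 mm tall. Origin: centre of its underside.
- foot0: The same pot foot 0; origin: centre of its narrow end face, z towards its wide end.
- foot1: The same pot foot 1; origin: centre of its narrow end face, z towards its wide end.
- foot2: The same pot foot 2; origin: centre of its narrow end face, z towards its wide end.
Things that resemble listed ones, but are neither listed nor needed, are in the scene too. There is more than one size of the tray; the one meant has the size given above.

How it is judged:
By the outcome, as a careful person would: the job done as asked, in the order asked, and still so for the second after the job is handed in, with the robot touching nothing.
It also fails if it takes over 61 s, if anything falls off the work surface, if the arm or the gripper's body presses on something with over 40 N, if the wrist force passes 120 N, or if a joint passes its speed limit or range.

## Working session

There is one attempt and no reset: what is moved stays moved. The work goes in short steps, Python scripts to look and compute and a shell command to move; the robot and the scene stay as the last step left them, time stands still between calls to the robot, and variables do not carry over. Pictures are saved under pics/ and viewed, and the job is handed in when it is done.

```bash
ls; mkdir -p pics
python3 - <<'E'
from bench import r
import cv2
print(r.sense())
for n in ["side","top","wrist"]:
    s=r.snapshot(n); cv2.imwrite(f"pics/{n}0.png",s["pixels"][:,:,::-1]); print(n,s["intrinsics"].round(1).tolist(),s["extrinsics"].round(3).tolist())
E
```

```text
pics
{'time': 0.0, 'joint_pos': array([-8.00077586e+01,  7.51717661e+00,  8.53297274e+01, -6.45776147e-04,
        8.72606285e+01, -4.89401836e+00]), 'qd': array([ 0.03392697, -0.01371482, -0.06437556,  0.05536832,  0.01821636,
       -0.1246415 ]), 'joint_efforts': array([-9.97178977e-04, -5.69409907e+01, -5.00541580e+01, -1.96340311e-04,
        1.51580293e-02,  2.36025318e-05]), 'tool_pos': array([ 154.05273483, -579.31682923,  230.21856536]), 'tcp_rot': array([-1.79892805e+02, -8.53127744e-03,  1.48862833e+01]), 'ft_force': array([0.28483147, 0.41755225, 1.0413842 ]), 'wrist_torque': array([-0.02066769, -0.03985128, -0.05667849]), 'finger_gap': 85.55350822558029}
side [[378.0, 0.0, 319.6], [0.0, 378.0, 198.2], [0.0, 0.0, 1.0]] [[-0.985, -0.135, 0.111, 459.137], [-0.175, 0.755, -0.632, 612.5], [0.001, -0.641, -0.767, 875.428], [0.0, 0.0, 0.0, 1.0]]
top [[405.0, 0.0, 320.9], [0.0, 405.0, 203.6], [0.0, 0.0, 1.0]] [[0.015, -0.999, 0.05, 512.447], [-1.0, -0.014, 0.017, -17.404], [-0.016, -0.05, -0.999, 1179.365], [0.0, 0.0, 0.0, 1.0]]
wrist [[327.8, 0.0, 314.1], [0.0, 327.8, 201.6], [0.0, 0.0, 1.0]] [[0.257, -0.917, -0.303, 232.505], [-0.966, -0.244, -0.081, -558.156], [-0.0, 0.314, -0.949, 373.342], [0.0, 0.0, 0.0, 1.0]]
```

View pics/top0.png

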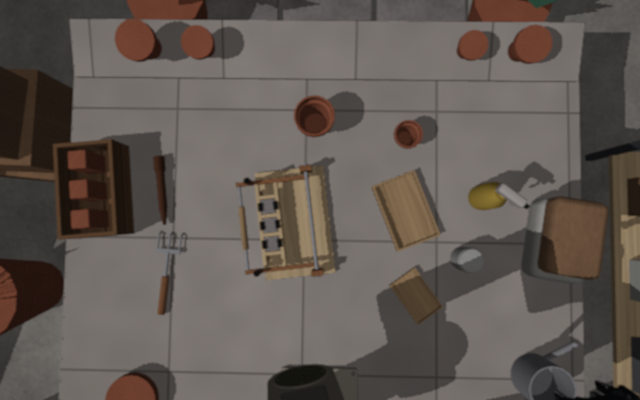

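View pics/side0.png

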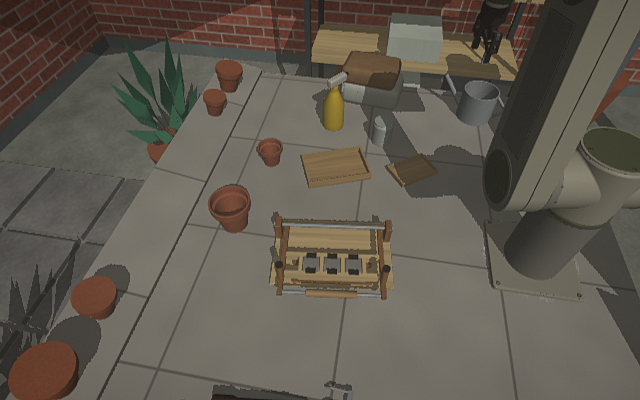

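View pics/wrist0.png

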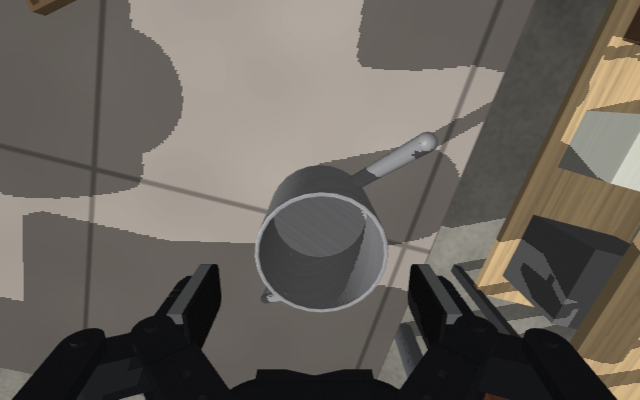

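The top view shows the mould base around (295,222), with the hinge rod at column 311 and the bar at column 242. There are two trays, a larger one at (406,209) and a smaller, darker one at (415,294). The side view shows them at (336,167) and (412,169). I'll enlarge these to pick points.

```bash
cat > h.py <<'E'
from bench import r
import cv2, numpy as np
def ray(s,uv):
    K=np.array(s["intrinsics"]);T=np.array(s["extrinsics"])
    d=T[:3,:3]@np.linalg.solve(K,[uv[0],uv[1],1.]); return T[:3,3],d/np.linalg.norm(d)
def onz(s,uv,z):
    o,d=ray(s,uv); return o+d*(z-o[2])/d[2]
def tri(s1,p1,s2,p2):
    o1,d1=ray(s1,p1);o2,d2=ray(s2,p2)
    t=np.linalg.lstsq(np.c_[d1,-d2],o2-o1,rcond=None)[0]
    a=o1+d1*t[0];b=o2+d2*t[1]; return (a+b)/2,np.linalg.norm(a-b)
def proj(s,P):
    K=np.array(s["intrinsics"]);T=np.array(s["extrinsics"])
    p=K@(T[:3,:3].T@(np.array(P,float)-T[:3,3])); return p[:2]/p[2]
def crop(s,name,x0,y0,x1,y1,f):
    im=s["pixels"][y0:y1,x0:x1,::-1]
    cv2.imwrite(f"pics/{name}.png",cv2.resize(im,None,fx=f,fy=f,interpolation=cv2.INTER_CUBIC))
E
python3 - <<'E'
from h import *
t=r.snapshot("top"); s=r.snapshot("side")
np.save("t.npy",t,allow_pickle=True);np.save("s.npy",s,allow_pickle=True)
crop(t,"tc",225,145,465,325,3.3)
crop(s,"sc",250,125,450,305,3.3)
# trays by mask
hsv=cv2.cvtColor(t["pixels"],cv2.COLOR_RGB2HSV)
m=((hsv[...,0]>8)&(hsv[...,0]<25)&(hsv[...,1]>70)).astype(np.uint8)
m[:, :345]=0
for c in cv2.findContours(m,cv2.RETR_EXTERNAL,cv2.CHAIN_APPROX_NONE)[0]:
    if cv2.contourArea(c)<600: continue
    b=cv2.minAreaRect(c); box=cv2.boxPoints(b)
    P=np.array([onz(t,p,20)[:2] for p in box]); print(np.round(b[0]),box.round(1).tolist(),P.round(0).tolist(),np.linalg.norm(np.diff(P,axis=0),axis=1).round(0))
E
```

```text
[416. 296.] [[388.8999938964844, 285.1000061035156], [414.29998779296875, 266.6000061035156], [443.20001220703125, 306.29998779296875], [417.79998779296875, 324.79998779296875]] [[343.0, -194.0], [396.0, -265.0], [286.0, -347.0], [233.0, -276.0]] [ 89. 137.  88.]
[573. 238.] [[536.2999877929688, 271.6000061035156], [547.2999877929688, 194.60000610351562], [609.7999877929688, 203.5], [598.7999877929688, 280.5]] [[387.0, -608.0], [605.0, -642.0], [583.0, -817.0], [365.0, -782.0]] [221. 177. 220.]
[486. 196.] [[464.8999938964844, 187.8000030517578], [500.0, 179.0], [506.5, 205.10000610351562], [471.5, 213.89999389648438]] [[622.0, -409.0], [648.0, -508.0], [574.0, -526.0], [548.0, -427.0]] [103.  77. 103.]
[406. 210.] [[370.79998779296875, 186.5], [414.3999938964844, 169.0], [440.6000061035156, 234.39999389648438], [396.8999938964844, 251.8000030517578]] [[622.0, -140.0], [674.0, -265.0], [488.0, -339.0], [437.0, -216.0]] [135. 200. 134.]
[624. 271.] [[609.0, 151.0], [639.0, 151.0], [639.0, 391.0], [609.0, 391.0]] [[733.0, -818.0], [734.0, -902.0], [64.0, -886.0], [62.0, -804.0]] [ 85. 670.  82.]
```

View pics/tc.png

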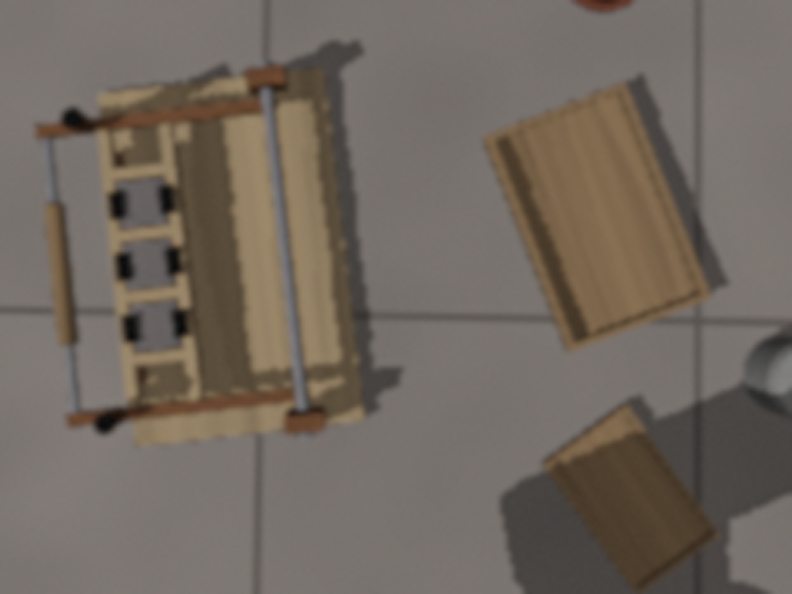

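View pics/sc.png

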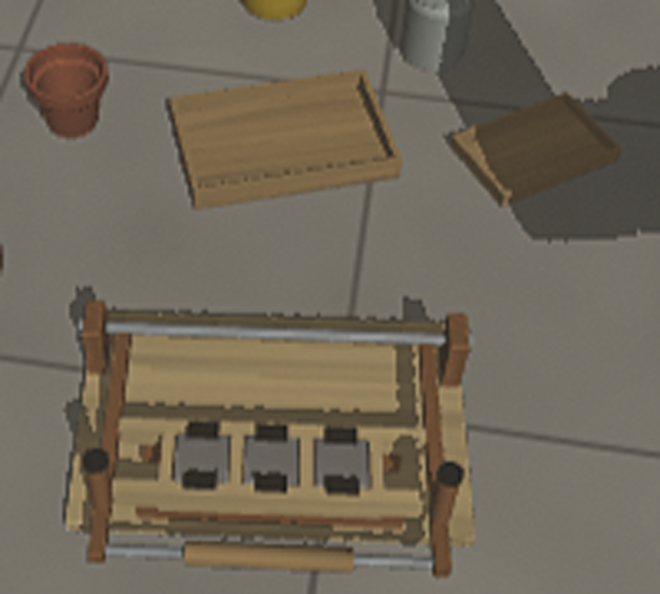

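Run:
```python
from h import *
t=np.load("t.npy",allow_pickle=True).item();s=np.load("s.npy",allow_pickle=True).item()
T=lambda u,v:(225+u/3.3-.5+.15,145+v/3.3-.35); S=lambda u,v:(250+u/3.3-.35,125+v/3.3-.35)
D={"slv+":((54,202),(185,555)),"slv-":((67,344),(353,558)),"rod+":((267,88),(106,326)),"rod-":((302,410),(447,338)),
"leg+":((73,119),(95,461)),"leg-":((105,424),(450,474)),"f2":((148,203),(201,460)),"f1":((151,265),(272,460)),"f0":((158,325),(342,465)),
"trA":((487,138),(193,192)),"trB":((627,83),(168,98)),"trC":((710,294),(362,72)),"trD":((570,348),(400,157))}
R={}
for k,(a,b) in D.items():
    P,e=tri(t,T(*a),s,S(*b)); R[k]=P; print(k,P.round(0),round(e,1))
h=(R["rod+"]+R["rod-"])/2; b=(R["slv+"]+R["slv-"])/2
print("hinge",h,"bar",b, np.linalg.norm((b-h)[:2]))
for a,c in(("rod+","rod-"),("slv+","slv-"),("leg+","leg-"),("f2","f0")):
    d=R[a]-R[c]; print(a,np.linalg.norm(d),np.degrees(np.arctan2(d[1],d[0])))
d=(b-h);print("yaw from y",np.degrees(np.arctan2(-d[0],d[1])))
for n,v in(("leg",(R["leg+"]+R["leg-"])/2-h),("f1",R["f1"]-h)):print(n,v,np.linalg.norm(v[:2]))
tc=sum(R[k] for k in("trA","trB","trC","trD"))/4;print("tray",tc)
for a,c in(("trA","trD"),("trB","trC"),("trA","trB"),("trD","trC")):
    d=R[a]-R[c]; print(a,np.linalg.norm(d),np.degrees(np.arctan2(d[1],d[0])))
```

```text
slv+ [560. 225.  51.] 0.4
slv- [441. 210.  58.] 1.7
rod+ [660.  46.  61.] 3.1
rod- [390.  12.  64.] 0.3
leg+ [626. 198. 116.] 3.5
leg- [384. 166. 118.] 3.0
f2 [562. 146.  48.] 3.7
f1 [509. 141.  56.] 3.0
f0 [458. 134.  53.] 1.3
trA [ 625. -144.   22.] 6.0
trB [ 674. -265.   19.] 5.5
trC [ 491. -337.   19.] 2.4
trD [ 443. -216.   29.] 1.8
hinge [524.6791564  28.6251164  62.2720468] bar [500.74612253 217.35866946  54.42560999] 190.24495831057808
rod+ 271.961119549446 7.171296666172886
slv+ 119.78123290086076 7.374242685604368
leg+ 244.22395989230944 7.4959105517718365
f2 104.76853493240978 6.309840590221403
yaw from y 7.227023323477287
leg [-20.09027699 153.15035532  54.75119269] 154.4624568071227
f1 [-15.42345627 112.26298999  -6.20732028] 113.31752699621156
tray [ 558.37343277 -240.46999892   22.42085535]
trA 195.62203535497298 21.578983902049266
trB 197.17946699081187 21.486235224928656
trA 131.22582384722796 112.21558942575312
trD 131.24068213446526 111.49014310826198
```

Measured geometry matches the text: bar radius 190 mm, legs 244 mm apart, and heights as given.

**Tray choice:** the candidates are the larger tray at top (406,210), 197x131 mm, and the smaller one at (416,296), 137x88 mm. The larger fits 200x130, and the enlarged crops confirm it.

**Plan:** pinch its far long wall and drag it to the board edge.

```bash
cat > p.py <<'E'
import numpy as np,sys
# usage: p.py x y z yaw(cur cmd)  then groups X Y Z YAW
def rel(c,g):
    y=np.radians(c[3]); ex=np.array([np.cos(y),np.sin(y)]);ey=np.array([np.sin(y),-np.cos(y)])
    d=np.array(g[:2])-c[:2]
    return [round(float(v),4) for v in (d@ex/250,d@ey/250,-(g[2]-c[2])/250)]+[0,0,round(-(g[3]-c[3])/180,4)]
a=list(map(float,sys.argv[1:])); c=a[:4]
for i in range(4,len(a),4): print(rel(c,a[i:i+4]))
E
python3 p.py 154.153 -579.864 231.292 14.885 400 -417 231 18 580 -298 120 21.6 580 -298 60 21.6
```

```text
[1.1177, -0.377, 0.0012, 0, 0, -0.0173]
[1.9358, -0.6521, 0.4452, 0, 0, -0.0373]
[1.9358, -0.6521, 0.6852, 0, 0, -0.0373]
```

```bash
python3 -m jog '[[0.08,-0.027,0,0,0,0],[0.24,-0.081,0,0,0,0],[0.4,-0.135,0,0,0,-0.01],[0.56,-0.189,0,0,0,-0.02],[0.72,-0.243,0,0,0,-0.03],[0.88,-0.297,0,0,0,-0.0373],[0.96,-0.324,0,0,0,-0.0373],[0.96,-0.324,0,0,0,-0.0373]]' 0.6 40
python3 - <<'E'
import numpy as np
y=np.radians(14.885);print(np.array([154.153,-579.864])+240*np.array([np.cos(y),np.sin(y)])-81*np.array([np.sin(y),-np.cos(y)]))
E
python3 p.py 365.288 -439.933 231.292 21.6 580 -298 120 21.6 580 -298 31 21.6
```

```text
time: 1.05
tool_pos: [367.6, -438.0, 231.2]
tcp_rot: [-180.0, -0.0, 21.8]
ft_force: [0.5, -0.7, 0.5]
finger_gap: 51.6
[ 365.29214442 -439.93093852]
[1.0075, -0.2117, 0.4452, 0, 0, -0.0]
[1.0075, -0.2117, 0.8012, 0, 0, -0.0]
```

```bash
python3 -m jog '[[0.1,-0.02,0,0,0,0],[0.28,-0.06,0.02,0,0,0],[0.46,-0.1,0.06,0,0,0],[0.64,-0.14,0.12,0,0,0],[0.8,-0.17,0.18,0,0,0],[0.92,-0.2,0.24,0,0,0],[1,-0.2117,0.32,0,0,0],[1,-0.2117,0.4,0,0,0],[1,-0.2117,0.44,0,0,0],[1,-0.2117,0.44,0,0,0]]' 0.6 40
python3 - <<'E'
from h import *
print(r.sense()["tool_pos"])
w=r.snapshot("wrist");cv2.imwrite("pics/w1.png",w["pixels"][:,:,::-1]);np.save("w.npy",w,allow_pickle=True)
E
```

```text
time: 2.05
tool_pos: [576.5, -298.7, 118.9]
tcp_rot: [-179.8, 0.2, 21.6]
ft_force: [-0.3, -0.3, 0.8]
finger_gap: 50.7
[ 576.45625234 -298.71842785  118.9372036 ]
```

View pics/w1.png

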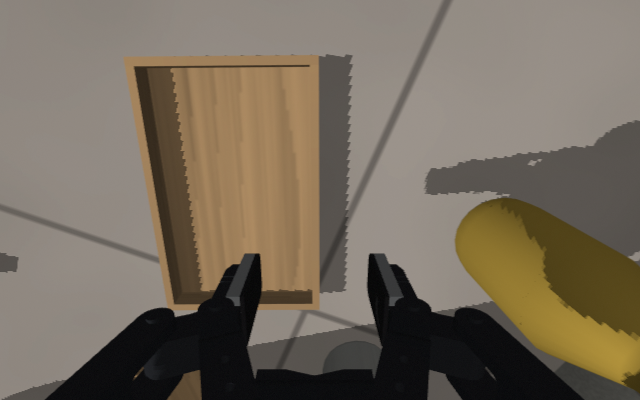

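The wrist view shows the large tray with rim corners at about (126,57), (319,57), (319,307) and (169,307). The far wall at column ~314 lies between the fingers.

Run:
```python
from h import *
w=np.load("w.npy",allow_pickle=True).item()
P=np.array([onz(w,p,24) for p in((126,57),(319,57),(319,307),(169,307))]);print(P.round(0))
d=np.diff(P,axis=0);print(np.linalg.norm(d,axis=1),np.degrees(np.arctan2(d[:,1],d[:,0])),P.mean(0))
```

```text
[[ 627. -144.   24.]
 [ 674. -263.   24.]
 [ 491. -336.   24.]
 [ 444. -217.   24.]]
[128.70649855 196.7870146  128.57660903] [ -68.42425493 -158.14328261  111.64169131] [ 559.09353819 -240.05273968   24.        ]
```

```bash
python3 -m jog '[[0.005,0,0.05,0,0,0],[0.015,0,0.18,0,0,0],[0.02,0,0.31,0,0,0],[0.02,0,0.4,0,0,0],[0.02,0,0.432,0,0,0],[0.02,0,0.432,0,0,0]]' 0.6 40 && python3 -m jog '[[0,0,0,0,0,0],[0,0,0,0,0,0],[0,0,0,0,0,0],[0,0,0,0,0,0],[0,0,0,0,0,0],[0,0,0,0,0,0]]' 0 40
```

```text
time: 2.7
tool_pos: [582.1, -296.8, 12.3]
tcp_rot: [-179.9, 0.1, 21.6]
ft_force: [-0.9, -0.1, -0.1]
finger_gap: 51.3
time: 3.3
tool_pos: [584.0, -297.4, 15.2]
tcp_rot: [179.9, -0.1, 21.6]
ft_force: [-0.5, 0.8, 6.2]
finger_gap: 4.2
```

```bash
python3 p.py 582.92 -296.86 13.3 21.6 562 -225 16 7.25 549.5 -162 16 7.25
```

```text
[0.028, -0.2981, -0.0108, 0, 0, 0.0797]
[0.0743, -0.5508, -0.0108, 0, 0, 0.0797]
```

```bash
python3 -m jog '[[0.001,-0.015,-0.011,0,0,0.005],[0.004,-0.06,-0.011,0,0,0.016],[0.01,-0.12,-0.011,0,0,0.032],[0.016,-0.18,-0.011,0,0,0.048],[0.022,-0.24,-0.011,0,0,0.064],[0.028,-0.298,-0.011,0,0,0.076],[0.04,-0.37,-0.011,0,0,0.0797],[0.053,-0.44,-0.011,0,0,0.0797],[0.067,-0.51,-0.011,0,0,0.0797],[0.0743,-0.551,-0.011,0,0,0.0797]]' && python3 -m jog '[[0,0,0,0,0,0]]'
python3 - <<'E'
from h import *
t=r.snapshot("top");crop(t,"tc2",225,145,465,325,3.3)
w=r.snapshot("wrist");cv2.imwrite("pics/w2.png",w["pixels"][:,:,::-1]);np.save("w.npy",w,allow_pickle=True);np.save("t.npy",t,allow_pickle=True)
E
```

```text
time: 4.3
tool_pos: [549.0, -160.2, 15.9]
tcp_rot: [-180.0, 0.0, 7.3]
ft_force: [0.1, -0.1, -2.1]
finger_gap: 4.6
time: 4.4
tool_pos: [549.0, -160.1, 15.8]
tcp_rot: [-179.9, 0.0, 7.4]
ft_force: [-0.1, 1.3, -3.1]
finger_gap: 4.4
```

View pics/w2.png

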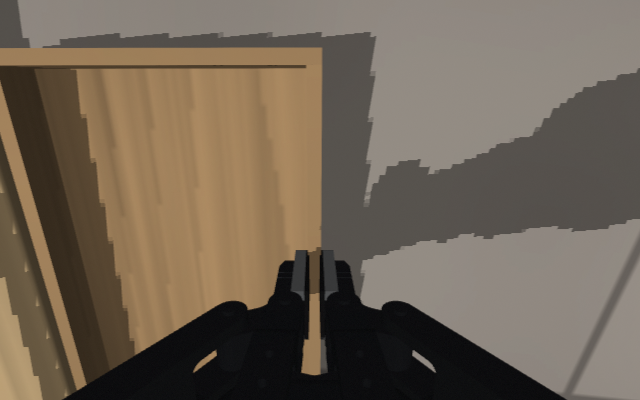

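View pics/tc2.png

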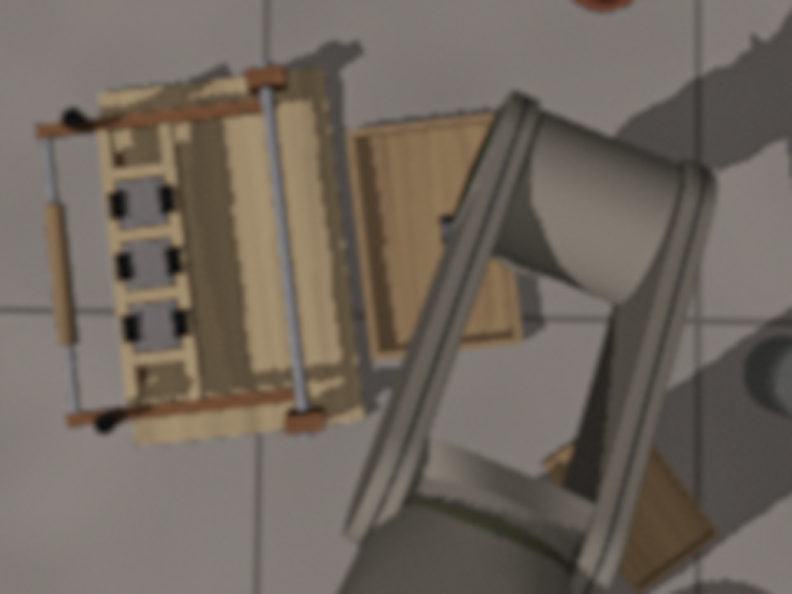

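The tray is square to the board. Its near corners in the crop are (352,131) and (377,356), with a small gap to the board edge. I'll check where it sits along the hinge.

Run:
```python
from h import *
t=np.load("t.npy",allow_pickle=True).item();w=np.load("w.npy",allow_pickle=True).item()
T=lambda u,v:(225+u/3.3-.35,145+v/3.3-.35)
a=np.radians(7.25);Rb=np.array([[np.cos(a),-np.sin(a)],[np.sin(a),np.cos(a)]]);h=np.array([524.7,28.6])
for n,p,z in(("near+",(352,131),24),("near-",(377,356),24),("far-",(523,338),24),("board+",(327,72),16),("board-",(365,417),16)):
    print(n,(Rb.T@(onz(t,T(*p),z)[:2]-h)).round(1))
print("wrist corner",(Rb.T@(onz(w,(321,48),24)[:2]-h)).round(1))
```

```text
near+ [ 93.8 -68. ]
near- [-101.6  -67.4]
far- [-100.2 -193.7]
board+ [148.5 -52.2]
board- [-153.2  -51.3]
wrist corner [  97.8 -193.2]
```

```bash
python3 -m jog '[[0.002,-0.02,0,0,0,0],[0.004,-0.045,0,0,0,0],[0.004,-0.058,0,0,0,0],[0.004,-0.062,0,0,0,0],[0.004,-0.062,0,0,0,0]]'
```

```text
time: 5.0
tool_pos: [549.2, -147.2, 16.6]
tcp_rot: [179.9, -0.1, 7.3]
ft_force: [1.1, -3.7, -1.8]
finger_gap: 4.2
```

```bash
python3 -m jog '[[0,-0.004,0,0,0,0],[0,-0.01,0,0,0,0],[0,-0.01,0,0,0,0]]'
```

```text
time: 5.3
tool_pos: [549.3, -147.1, 17.2]
tcp_rot: [179.7, -0.1, 7.2]
ft_force: [0.5, -13.9, -1.8]
finger_gap: 4.8
```

```bash
python3 -m jog '[[0,0.004,0,0,0,0],[0,0.005,0,0,0,0],[0,0.005,0,0,0,0],[0,0.005,0,0,0,0],[0,0.005,-0.06,0,0,0],[0,0.005,-0.2,0,0,0],[0,0.005,-0.36,0,0,0],[0,0.005,-0.5,0,0,0],[0,0.005,-0.56,0,0,0]]' 0.5 40
python3 p.py 548.1 -145.2 156.05 7.25 524.7 28.6 190 7.25 500.7 217.2 160 7.25
```

```text
time: 6.2
tool_pos: [550.6, -145.8, 161.8]
tcp_rot: [179.8, -0.4, 7.3]
ft_force: [-0.2, -0.0, -0.0]
finger_gap: 42.9
[-0.0051, -0.7015, -0.1358, 0, 0, -0.0]
[-0.0051, -1.4619, -0.0158, 0, 0, -0.0]
```

```bash
python3 -m jog '[[0,-0.05,-0.02,0,0,0],[0,-0.19,-0.05,0,0,0],[-0.005,-0.36,-0.08,0,0,0],[-0.005,-0.53,-0.08,0,0,0],[-0.005,-0.7,-0.08,0,0,0],[-0.005,-0.85,-0.08,0,0,0],[-0.005,-0.93,-0.08,0,0,0],[-0.005,-0.96,-0.08,0,0,0]]' 0.5 40 && python3 -m jog '[[0,-0.04,0,0,0,0],[0,-0.15,0,0,0,0],[0,-0.3,0.05,0,0,0],[0,-0.42,0.1,0,0,0],[0,-0.48,0.14,0,0,0],[0,-0.502,0.16,0,0,0],[0,-0.502,0.16,0,0,0],[0,-0.502,0.16,0,0,0]]'
python3 - <<'E'
from h import *
print(r.sense()["tool_pos"])
w=r.snapshot("wrist");cv2.imwrite("pics/w3.png",w["pixels"][:,:,::-1]);np.save("w.npy",w,allow_pickle=True)
s=r.snapshot("side");crop(s,"sc3",250,125,450,305,3.3)
t=r.snapshot("top");crop(t,"tc3",225,145,465,325,3.3)
np.save("t.npy",t,allow_pickle=True)
E
```

```text
time: 7.0
tool_pos: [514.9, 95.4, 174.3]
tcp_rot: [-180.0, 0.2, 7.4]
ft_force: [0.1, -0.2, 0.2]
finger_gap: 42.8
time: 7.8
tool_pos: [501.3, 216.1, 136.2]
tcp_rot: [180.0, 0.0, 7.2]
ft_force: [-0.1, -0.5, -0.3]
finger_gap: 42.7
[501.34635204 216.1215012  136.1926908 ]
```

View pics/w3.png

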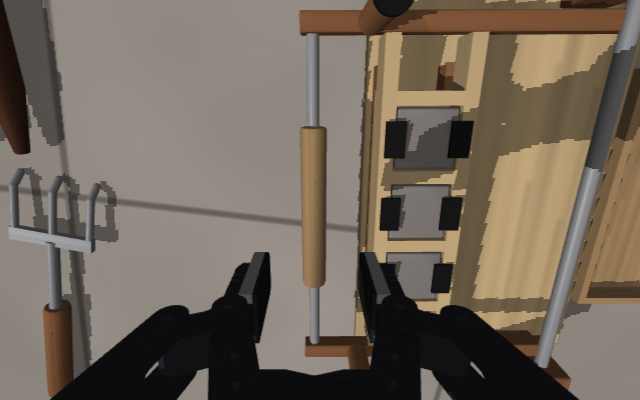

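View pics/sc3.png

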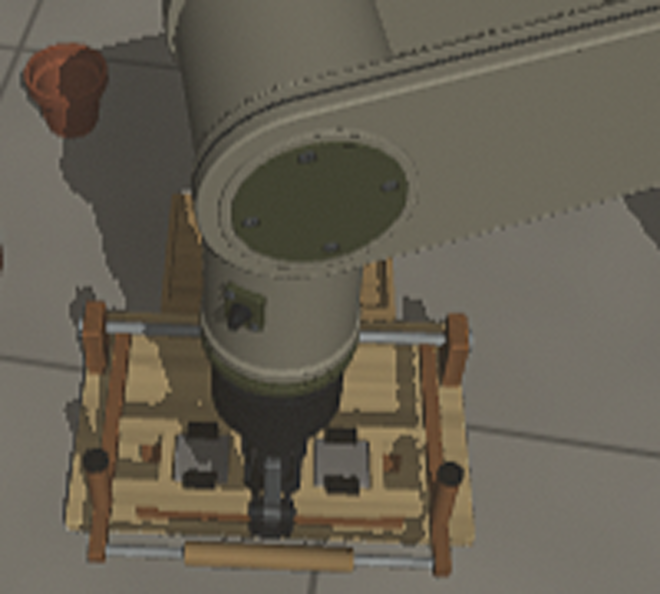

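View pics/tc3.png

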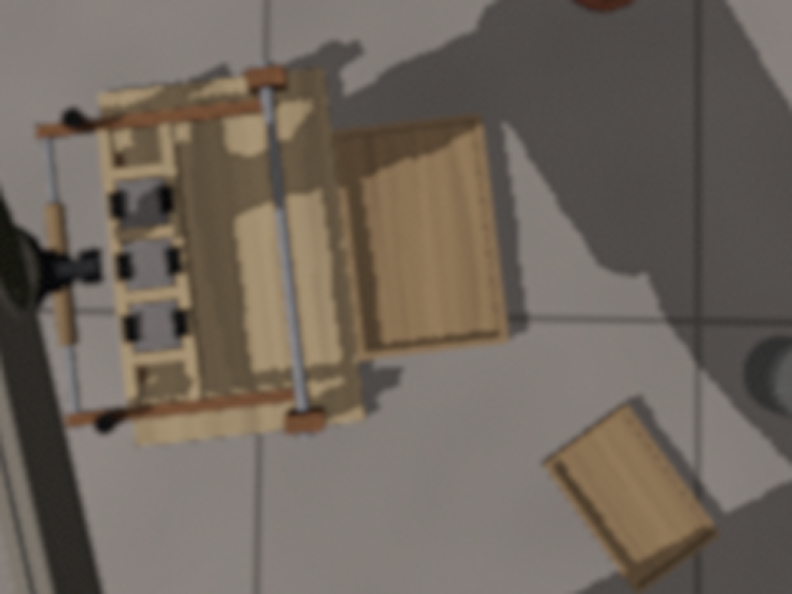

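The tray now lies flush against the board edge (top crop corners (335,133) to (508,338)). In the wrist view the sleeve spans (314,127) to (314,287), midway between the fingertips.

```bash
python3 - <<'E'
from h import *
t=np.load("t.npy",allow_pickle=True).item();w=np.load("w.npy",allow_pickle=True).item();t0=w
T=lambda u,v:(225+u/3.3-.35,145+v/3.3-.35)
a=np.radians(7.25);Rb=np.array([[np.cos(a),-np.sin(a)],[np.sin(a),np.cos(a)]]);h=np.array([524.7,28.6])
B=lambda P:(Rb.T@(P[:2]-h)).round(1)
for p in((314,127),(314,287)): print("sleeve",B(onz(w,p,58)))
P1,e=tri(w,(314,127),t,T(54,202));print(P1.round(0),e)
print("tcp",B(np.array([501.35,216.1])))
for p in((482,118),(508,338)): print("tray far",B(onz(t,T(*p),24)))
E
python3 p.py 500 216.9 136 7.25 500.7 217.2 35 7.25
```

```text
sleeve [ 60.5 189.2]
sleeve [-61.4 189.3]
[560. 224.  54.] 0.8484944781490539
tcp [  0.5 188.9]
tray far [  92.3 -181.1]
tray far [ -98.7 -181. ]
[0.0029, -0.0008, 0.404, 0, 0, -0.0]
```

```bash
python3 -m jog '[[0,0,0.04,0,0,0],[0,0,0.14,0,0,0],[0,0,0.26,0,0,0],[0,0,0.36,0,0,0],[0,0,0.402,0,0,0],[0,0,0.402,0,0,0]]' && python3 -m jog '[[0,0,0,0,0,0],[0,0,0,0,0,0],[0,0,0,0,0,0],[0,0,0,0,0,0],[0,0,0,0,0,0]]' 0 60
```

```text
time: 8.55
tool_pos: [499.4, 216.4, 33.5]
tcp_rot: [180.0, 0.2, 7.2]
ft_force: [-0.1, -0.7, 0.2]
finger_gap: 42.8
time: 9.05
tool_pos: [502.3, 216.8, 37.4]
tcp_rot: [180.0, -0.2, 7.2]
ft_force: [-0.4, -5.3, 2.6]
finger_gap: 16.1
```

Run:
```python
import numpy as np
f=lambda a,b:(-190.1*(np.cos(np.radians(b))-np.cos(np.radians(a)))/250,-190.1*(np.sin(np.radians(b))-np.sin(np.radians(a)))/250)
for a,L in((-1.8,[0,3,8,14,21,28,35,42,49,55]),(55,[61,68,75,82,89,96,103,110,116,120]),(120,[124,130,136,142,148,154,160,165,169,172]),(172,[174,176,177,178,178.2,178.2])):
    print(a,[[round(x,3) for x in f(a,b)] for b in L])
```

```text
-1.8 [[np.float64(-0.0), np.float64(-0.024)], [np.float64(0.001), np.float64(-0.064)], [np.float64(0.007), np.float64(-0.13)], [np.float64(0.022), np.float64(-0.208)], [np.float64(0.05), np.float64(-0.296)], [np.float64(0.089), np.float64(-0.381)], [np.float64(0.137), np.float64(-0.46)], [np.float64(0.195), np.float64(-0.533)], [np.float64(0.261), np.float64(-0.598)], [np.float64(0.324), np.float64(-0.647)]]
55 [[np.float64(0.067), np.float64(-0.042)], [np.float64(0.151), np.float64(-0.082)], [np.float64(0.239), np.float64(-0.112)], [np.float64(0.33), np.float64(-0.13)], [np.float64(0.423), np.float64(-0.137)], [np.float64(0.516), np.float64(-0.133)], [np.float64(0.607), np.float64(-0.118)], [np.float64(0.696), np.float64(-0.092)], [np.float64(0.769), np.float64(-0.061)], [np.float64(0.816), np.float64(-0.036)]]
120 [[np.float64(0.045), np.float64(0.028)], [np.float64(0.109), np.float64(0.076)], [np.float64(0.167), np.float64(0.13)], [np.float64(0.219), np.float64(0.19)], [np.float64(0.265), np.float64(0.256)], [np.float64(0.303), np.float64(0.325)], [np.float64(0.334), np.float64(0.398)], [np.float64(0.354), np.float64(0.462)], [np.float64(0.366), np.float64(0.513)], [np.float64(0.373), np.float64(0.553)]]
172 [[np.float64(0.003), np.float64(0.026)], [np.float64(0.006), np.float64(0.053)], [np.float64(0.006), np.float64(0.066)], [np.float64(0.007), np.float64(0.079)], [np.float64(0.007), np.float64(0.082)], [np.float64(0.007), np.float64(0.082)]]
```

```bash
python3 -m jog '[[0,0,-0.024,0,0,0],[0,0.001,-0.064,0,0,0],[0,0.007,-0.13,0,0,0],[0,0.022,-0.208,0,0,0],[0,0.05,-0.296,0,0,0],[0,0.089,-0.381,0,0,0],[0,0.137,-0.46,0,0,0],[0,0.195,-0.533,0,0,0],[0,0.261,-0.598,0,0,0],[0,0.324,-0.647,0,0,0]]' 0 60
```

```text
time: 10.05
tool_pos: [512.8, 136.1, 199.5]
tcp_rot: [180.0, -0.3, 7.2]
ft_force: [9.6, -2.5, -9.6]
finger_gap: 15.9
```

```bash
python3 -m jog '[[0,0.067,-0.042,0,0,0],[0,0.151,-0.082,0,0,0],[0,0.239,-0.112,0,0,0],[0,0.33,-0.13,0,0,0],[0,0.423,-0.137,0,0,0],[0,0.516,-0.133,0,0,0],[0,0.607,-0.118,0,0,0],[0,0.696,-0.092,0,0,0],[0,0.769,-0.061,0,0,0],[0,0.816,-0.036,0,0,0]]'
python3 - <<'E'
from h import *
print(r.sense()["ft_force"])
s=r.snapshot("side");crop(s,"sc4",230,105,450,305,3)
E
```

```text
time: 11.05
tool_pos: [539.4, -66.4, 207.8]
tcp_rot: [179.9, -0.4, 7.2]
ft_force: [10.7, 2.8, -3.6]
finger_gap: 15.9
[10.65848997  2.80638577 -3.58077128]
```

View pics/sc4.png

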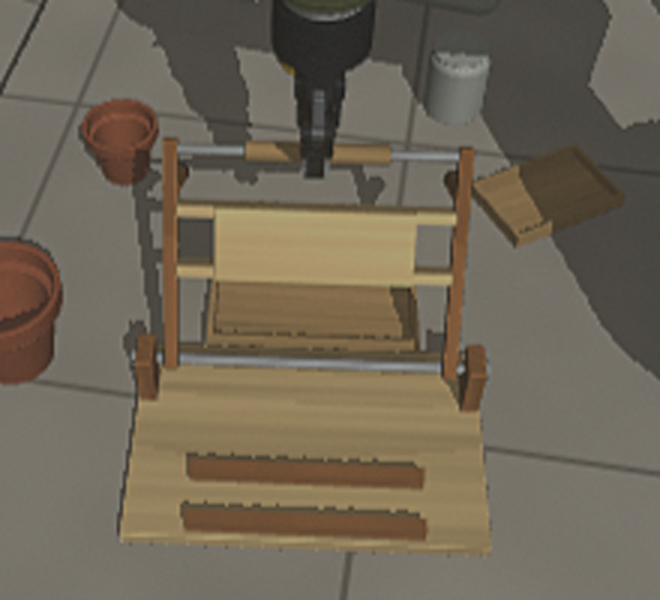

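The mould is past upright and held at about 120°, with the tray in place behind it. I'll lower it gently.

```bash
python3 -m jog '[[0.002,0.045,0.028,0,0,0],[0.004,0.109,0.076,0,0,0],[0.006,0.167,0.13,0,0,0],[0.006,0.219,0.19,0,0,0],[0.006,0.265,0.256,0,0,0],[0.006,0.303,0.325,0,0,0],[0.006,0.334,0.398,0,0,0],[0.006,0.354,0.462,0,0,0],[0.006,0.366,0.513,0,0,0],[0.006,0.373,0.553,0,0,0]]' && python3 -m jog '[[0,0.003,0.026,0,0,0],[0,0.006,0.048,0,0,0],[0,0.006,0.06,0,0,0],[0,0.007,0.074,0,0,0],[0,0.007,0.08,0,0,0],[0,0.007,0.08,0,0,0]]'
python3 - <<'E'
from h import *
t=r.snapshot("top");crop(t,"tc5",225,145,465,325,3.3)
s=r.snapshot("side");crop(s,"sc5",230,105,450,305,3)
E
```

```text
time: 12.1
tool_pos: [551.5, -158.8, 67.0]
tcp_rot: [180.0, -0.2, 7.2]
ft_force: [7.7, 0.9, -4.2]
finger_gap: 15.9
time: 12.7
tool_pos: [551.8, -160.1, 49.3]
tcp_rot: [180.0, -0.2, 7.2]
ft_force: [1.6, 2.4, 9.0]
finger_gap: 16.0
```

View pics/sc5.png

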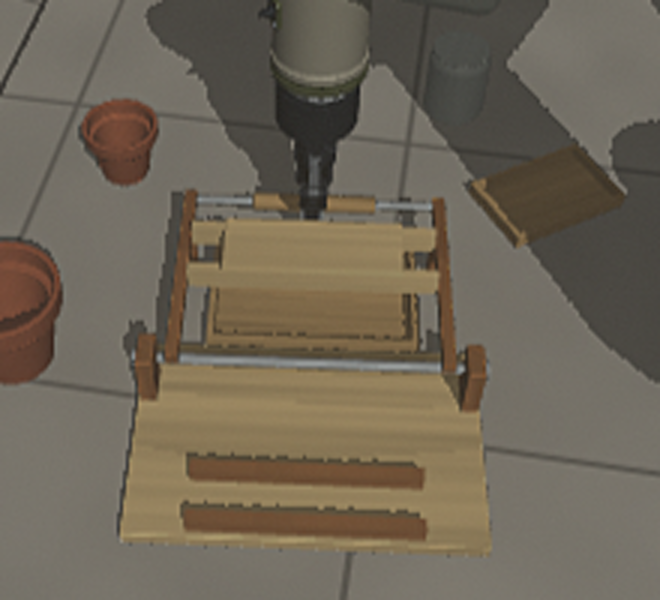

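View pics/tc5.png

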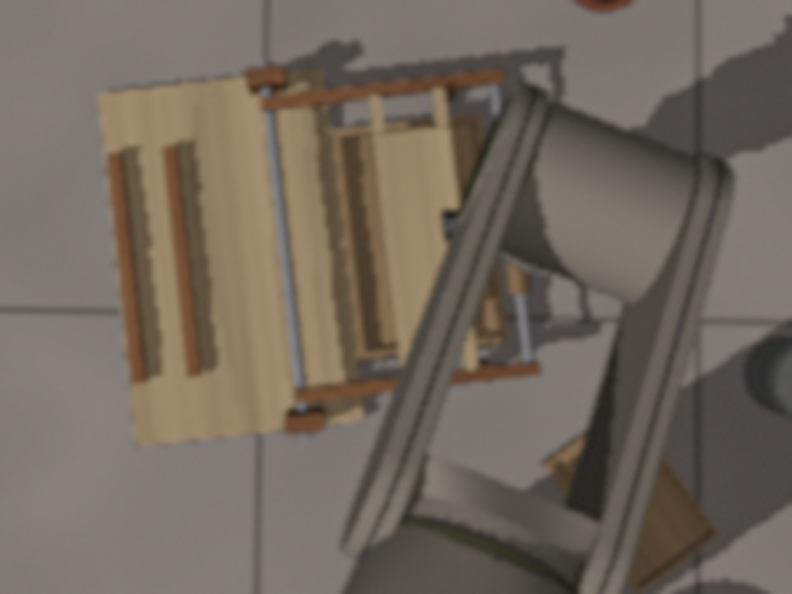

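```bash
python3 -m jog '[[0,-0.003,-0.03,0,0,0],[0,-0.008,-0.09,0,0,0],[0,-0.014,-0.134,0,0,0],[0,-0.014,-0.134,0,0,0]]' && python3 -m jog '[[0,0,0,0,0,0],[0,0,0,0,0,0],[0,0,0,0,0,0],[0,0,0,0,0,0]]' 0.5 60
python3 - <<'E'
from h import *
s=r.snapshot("side");crop(s,"sc6",230,105,450,305,3)
w=r.snapshot("wrist");cv2.imwrite("pics/w6.png",w["pixels"][:,:,::-1])
E
```

```text
time: 13.2
tool_pos: [551.2, -156.2, 82.5]
tcp_rot: [180.0, -0.2, 7.3]
ft_force: [6.9, 1.7, -3.5]
finger_gap: 15.6
time: 13.6
tool_pos: [549.5, -156.2, 81.0]
tcp_rot: [-180.0, 0.1, 7.2]
ft_force: [0.1, 0.8, -0.8]
finger_gap: 42.5
```

View pics/sc6.png

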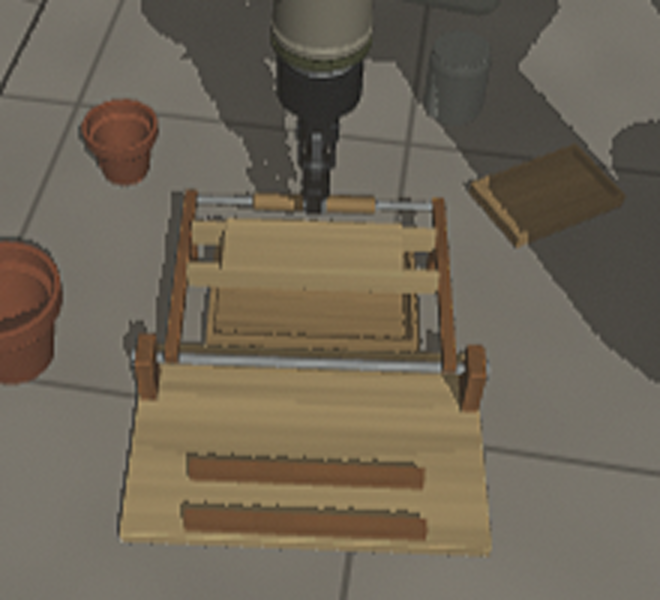

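View pics/w6.png

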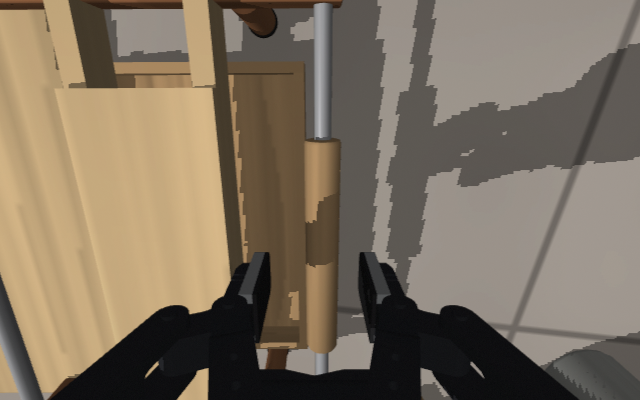

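It fell flat onto its legs. The feet can't be seen beneath the block, so I'll rap again.

```bash
python3 -m jog '[[0,0.008,0.04,0,0,0],[0,0.014,0.1,0,0,0],[0,0.014,0.13,0,0,0],[0,0.014,0.13,0,0,0]]' 0.5 60 && python3 -m jog '[[0,0,0,0,0,0],[0,0,0,0,0,0],[0,0,0,0,0,0],[0,0,-0.03,0,0,0],[0,-0.006,-0.09,0,0,0],[0,-0.014,-0.134,0,0,0],[0,-0.014,-0.134,0,0,0]]' 0 60 && python3 -m jog '[[0,0,0,0,0,0],[0,0,0,0,0,0],[0,0,0,0,0,0],[0,0,0,0,0,0]]' 0.5 60
```

```text
time: 14.1
tool_pos: [548.6, -158.9, 46.3]
tcp_rot: [-179.9, 0.2, 7.2]
ft_force: [-0.3, -0.5, -0.4]
finger_gap: 42.8
time: 14.8
tool_pos: [550.1, -155.9, 84.2]
tcp_rot: [180.0, -0.0, 7.3]
ft_force: [-1.3, -1.6, -2.1]
finger_gap: 16.0
time: 15.2
tool_pos: [550.0, -156.0, 82.4]
tcp_rot: [-180.0, -0.0, 7.3]
ft_force: [-0.6, 0.0, 1.3]
finger_gap: 42.8
```

```bash
python3 -m jog '[[0,0.008,0.04,0,0,0],[0,0.014,0.1,0,0,0],[0,0.014,0.13,0,0,0],[0,0.014,0.13,0,0,0]]' 0.5 60 && python3 -m jog '[[0,0,0,0,0,0],[0,0,0,0,0,0],[0,0,0,0,0,0],[0,0,-0.03,0,0,0],[0,-0.006,-0.09,0,0,0],[0,-0.014,-0.134,0,0,0],[0,-0.014,-0.134,0,0,0]]' 0 60 && python3 -m jog '[[0,0,0,0,0,0],[0,0,0,0,0,0],[0,0,0,0,0,0],[0,0,0,0,0,0]]' 0.5 60
```

```text
time: 15.6
tool_pos: [548.5, -158.9, 47.2]
tcp_rot: [-179.9, 0.2, 7.2]
ft_force: [-0.6, 0.2, -0.3]
finger_gap: 42.6
time: 16.3
tool_pos: [550.1, -155.9, 85.4]
tcp_rot: [180.0, -0.0, 7.3]
ft_force: [-1.1, -1.5, -2.3]
finger_gap: 16.1
time: 16.7
tool_pos: [550.0, -156.0, 83.4]
tcp_rot: [-180.0, 0.0, 7.3]
ft_force: [-0.1, -0.0, -0.3]
finger_gap: 42.5
```

Run:
```python
from h import *
s=r.snapshot("side");crop(s,"sc7",280,165,400,235,6)
```

```text
(no output)
```

View pics/sc7.png

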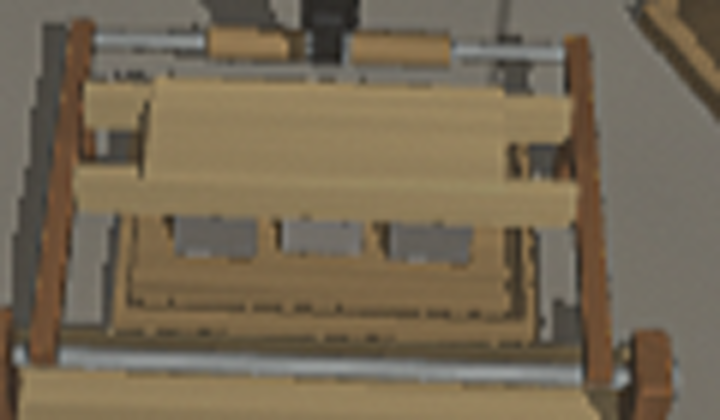

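All three feet are visible in the tray at crop (217,237), (322,237) and (430,241). I'll regrip and swing the empty mould back.

```bash
python3 -m jog '[[0,0.008,0.04,0,0,0],[0,0.014,0.1,0,0,0],[0,0.014,0.134,0,0,0],[0,0.014,0.134,0,0,0]]' 0.5 60 && python3 -m jog '[[0,0,0,0,0,0],[0,0,0,0,0,0],[0,0,0,0,0,0],[0,0,0,0,0,0]]' 0 60
python3 - <<'E'
import numpy as np
f=lambda a,b:(-190.1*(np.cos(np.radians(b))-np.cos(np.radians(a)))/250,-190.1*(np.sin(np.radians(b))-np.sin(np.radians(a)))/250)
for a,L in((178.2,[177,174,169,163,156,149,142,135,128,122]),(122,[116,109,102,95,88,81,74,67,61,57]),(57,[53,47,41,35,29,23,18,13,9,6]),(6,[4,2,0.5,-.7,-1.5,-1.8,-1.8])):
    print(a,[[round(float(x),3) for x in f(a,b)] for b in L])
E
```

```text
time: 17.15
tool_pos: [548.4, -158.9, 47.0]
tcp_rot: [-179.9, 0.2, 7.2]
ft_force: [-1.1, 0.6, -0.7]
finger_gap: 42.9
time: 17.55
tool_pos: [550.7, -160.2, 50.5]
tcp_rot: [179.9, -0.0, 7.2]
ft_force: [-0.3, -5.0, -1.9]
finger_gap: 15.9
178.2 [[-0.001, -0.016], [-0.004, -0.056], [-0.014, -0.121], [-0.033, -0.198], [-0.065, -0.285], [-0.108, -0.368], [-0.161, -0.444], [-0.222, -0.514], [-0.292, -0.575], [-0.357, -0.621]]
122 [[-0.07, -0.039], [-0.155, -0.074], [-0.245, -0.099], [-0.337, -0.113], [-0.429, -0.115], [-0.522, -0.106], [-0.613, -0.086], [-0.7, -0.055], [-0.772, -0.02], [-0.817, 0.007]]
57 [[-0.043, 0.03], [-0.104, 0.082], [-0.16, 0.139], [-0.209, 0.202], [-0.251, 0.269], [-0.286, 0.341], [-0.309, 0.403], [-0.327, 0.467], [-0.337, 0.519], [-0.342, 0.558]]
6 [[-0.002, 0.026], [-0.004, 0.053], [-0.004, 0.073], [-0.004, 0.089], [-0.004, 0.099], [-0.004, 0.103], [-0.004, 0.103]]
```

```bash
python3 -m jog '[[0,-0.001,-0.016,0,0,0],[0,-0.004,-0.056,0,0,0],[0,-0.014,-0.121,0,0,0],[0,-0.033,-0.198,0,0,0],[0,-0.065,-0.285,0,0,0],[0,-0.108,-0.368,0,0,0],[0,-0.161,-0.444,0,0,0],[0,-0.222,-0.514,0,0,0],[0,-0.292,-0.575,0,0,0],[0,-0.357,-0.621,0,0,0]]'
python3 - <<'E'
from h import *
s=r.snapshot("side");crop(s,"sc8",250,105,420,245,4)
E
```

```text
time: 18.55
tool_pos: [538.8, -70.1, 206.6]
tcp_rot: [180.0, -0.0, 7.2]
ft_force: [-1.6, -1.4, -1.7]
finger_gap: 15.9
```

View pics/sc8.png

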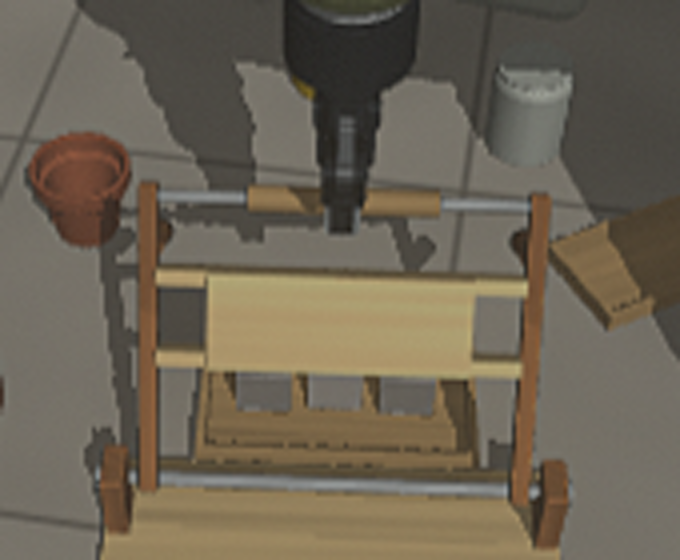

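The feet stay in the tray (crop (263,392), (335,392), (408,395)). I'll carry on with the swing.

```bash
python3 -m jog '[[0,-0.07,-0.039,0,0,0],[0,-0.155,-0.074,0,0,0],[0,-0.245,-0.099,0,0,0],[0,-0.337,-0.113,0,0,0],[0,-0.429,-0.115,0,0,0],[0,-0.522,-0.106,0,0,0],[0,-0.613,-0.086,0,0,0],[0,-0.7,-0.055,0,0,0],[0,-0.772,-0.02,0,0,0],[0,-0.817,0.007,0,0,0]]'
python3 -m jog '[[0,-0.043,0.03,0,0,0],[0,-0.104,0.082,0,0,0],[0,-0.16,0.139,0,0,0],[0,-0.209,0.202,0,0,0],[0,-0.251,0.269,0,0,0],[0,-0.286,0.341,0,0,0],[0,-0.309,0.403,0,0,0],[0,-0.327,0.467,0,0,0],[0,-0.337,0.519,0,0,0],[0,-0.342,0.558,0,0,0]]'
python3 -m jog '[[0,-0.002,0.026,0,0,0],[0,-0.004,0.053,0,0,0],[0,-0.004,0.073,0,0,0],[0,-0.004,0.089,0,0,0],[0,-0.004,0.097,0,0,0],[0,-0.004,0.1,0,0,0],[0,-0.004,0.1,0,0,0]]'
```

```text
time: 19.6
tool_pos: [512.0, 133.4, 202.1]
tcp_rot: [-180.0, 0.1, 7.3]
ft_force: [-1.8, -1.9, -4.9]
finger_gap: 16.4
time: 20.6
tool_pos: [501.3, 215.9, 62.2]
tcp_rot: [179.9, 0.2, 7.2]
ft_force: [-4.8, -5.4, -1.8]
finger_gap: 15.9
time: 21.3
tool_pos: [501.2, 216.6, 38.4]
tcp_rot: [179.9, 0.2, 7.2]
ft_force: [-7.3, -6.3, 0.7]
finger_gap: 16.1
```

```bash
python3 -m jog '[[0.002,0,0.006,0,0,0],[0.002,0,0.01,0,0,0],[0.002,0,0.01,0,0,0]]'
```

```text
time: 21.6
tool_pos: [501.4, 216.6, 38.1]
tcp_rot: [179.9, 0.2, 7.2]
ft_force: [-21.0, -10.8, 23.7]
finger_gap: 16.1
```

```bash
python3 -m jog '[[0,0,-0.004,0,0,0],[0,0,-0.008,0,0,0],[0,0,-0.008,0,0,0]]' 0 20 && python3 -m jog '[[0,0,0,0,0,0],[0,0,0,0,0,0],[0,0,0,0,0,0],[0,0,0,0,0,0],[0,0,-0.06,0,0,0],[0,0,-0.2,0,0,0],[0,0,-0.36,0,0,0],[0,0,-0.52,0,0,0],[0,0,-0.6,0,0,0]]' 0.5 20 && python3 -m jog '[[0,-0.05,0,0,0,0],[0,-0.2,0,0,0,0],[0,-0.36,-0.05,0,0,0],[0,-0.5,-0.1,0,0,0],[0,-0.56,-0.1,0,0,0],[0,-0.56,-0.1,0,0,0]]'
python3 - <<'E'
from h import *
t=r.snapshot("top");crop(t,"tc9",225,145,465,325,3.3);cv2.imwrite("pics/top9.png",t["pixels"][:,:,::-1])
s=r.snapshot("side");cv2.imwrite("pics/side9.png",s["pixels"][:,:,::-1])
E
```

```text
time: 21.9
tool_pos: [501.3, 216.6, 38.3]
tcp_rot: [179.9, 0.2, 7.2]
ft_force: [-11.7, -6.5, 6.5]
finger_gap: 15.7
time: 22.8
tool_pos: [504.9, 218.2, 194.6]
tcp_rot: [-179.9, -0.4, 7.3]
ft_force: [0.4, 0.5, 0.8]
finger_gap: 42.9
time: 23.4
tool_pos: [484.3, 358.3, 213.1]
tcp_rot: [-180.0, 0.0, 7.4]
ft_force: [-0.3, -1.7, -0.2]
finger_gap: 43.2
```

View pics/tc9.png

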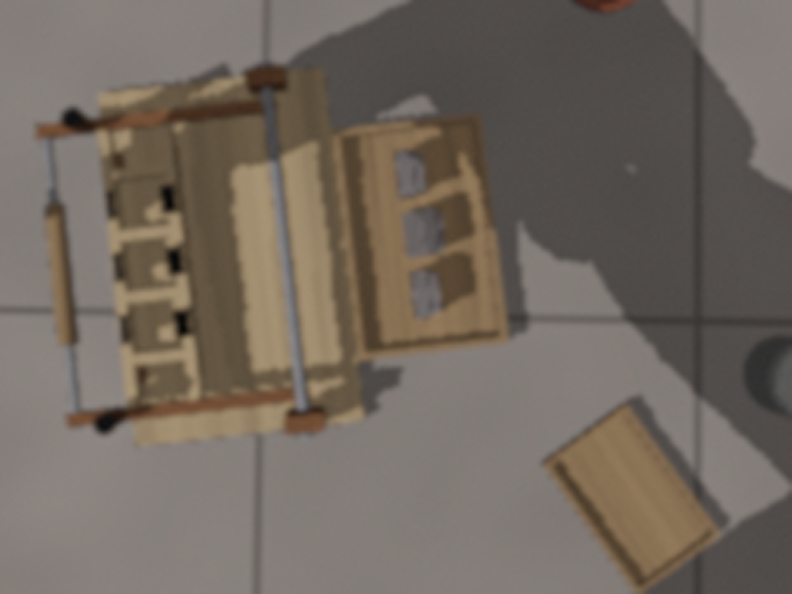

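View pics/side9.png

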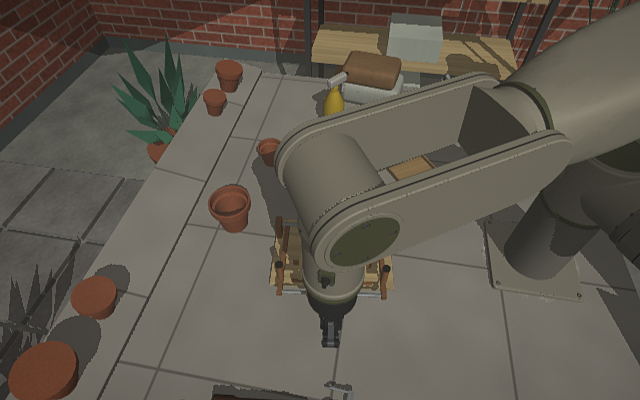

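View pics/top9.png

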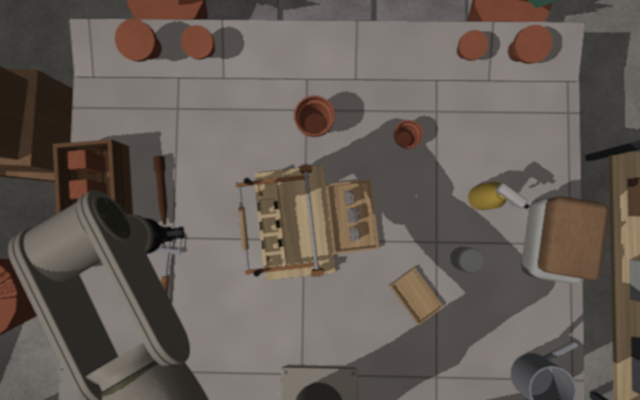

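The three feet are in the tray at crop (410,172), (424,232) and (427,294). The mould is face up with empty cavities, and the other things I can see are where they were. Handing in.

```bash
python3 -c "
from bench import r
print(r.sense()['time']); r.hand_in()"
```

```text
23.5
the job is handed in; nothing more can be done
```

The job is done and handed in at 23.5 s. All three pot feet are in the bamboo tray, and the empty mould is back face up.

- **Tray:** I pinched the far wall of the larger tray (about 197 x 131 mm as measured) and slid it until it met the board's edge, with about 14 N of contact. It ended up square and about 1 mm off centre along the hinge.
- **Mould:** I held the bar through both swings and never let go near upright. With the mould upside down, I dropped the bar three times from about 32 mm, then swung it back and set it down.
- **Last checks:** The final top picture shows three empty cavities, three feet in the tray, and the tray still against the board. The bystanders in view have not moved, but the arm hides part of the rake in that picture. The gripper was at 213 mm and clear of everything.
- **Disagreements:** The finger opening reads about 2 mm less than the given sizes. Measured tool positions differed from the commanded ones by 2 to 4 mm. Sideways force reached about 11 N during the swing over, and about 21 N sideways with 24 N upward when the mould was set back down.

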